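Make up two service kits for the chromatographs

ROBOT

A 7-joint arm with a two-finger parallel gripper is mounted at the origin on the work surface. World frame = base frame: x ahead of the robot, y to its left, z up, the work surface at z = 0. Lengths are in m, angles in rad, forces in N, time in s.
With the tool pointing down it reaches from about 0.425 to 0.8 m from the base axis. Payload 8.3 kg.
Tool frame: the origin (TCP) lies at the very end of the fingers, on their centre line; the grasp point (between the pads) lies 19 mm behind it; z points along the fingers, y is the line along which they close (so a half turn about z gives the same grasp; the last joint's range is limited). The gripper opens to 85 mm and grips with 20 to 120 N. Pads are 22 mm wide; open, the fingers measure 114 mm over their backs; the gripper's body (76 mm by 85 mm) begins 54 mm behind the grasp point. The pads swing forward as they close: fully open they stand 13 mm farther back than shut.
Start: joints at [1.284, 0.383, 0.016, 1.37, -0.006, 1.388, -0.046], TCP at [0.139, -0.609, 0.231] pointing down, gripper open.
Joint ranges: [-2.95, 2.95], [-0.25, 2.06], [-1.52, 1.56], [0.18, 2.33], [-1.44, 4.58], [0.02, 2.06], [-3.01, 3.01]. Speed limits (rad/s): [2.39, 2.39, 3.01, 3.01, 3.14, 3.14, 3.14].

INTERFACE

Orientations are given as a unit quaternion [x, y, z, w].
In Python, from workcell import get_state, camera, camera_params, close_job gives the robot as it stands.
- The arm moves only by the shell command python3 -m creep 'ROWS' [FORCE]. ROWS is rows parted by semicolons, their numbers by spaces, 1 to 12 of them, each of 5 numbers: the opening from 0.0 (shut) to 1.0 (fully open), then dx, dy, dz in m, then a turn about the tool's z in rad; each row shifts and turns the commanded pose from where the row before left it, along the tool's axes as they then stand; what a row does not reach is not made up. A row lasts 1/12 s, in which the tool goes at most 0.0417 m and 0.125 rad, less where a joint would pass 70% of its speed; a pose out of reach is approached as far as the arm can. The fingers move at their own pace and stop on an object; FORCE is the grip in N (left out, the last holds). Time passes only in rows, so rows that do not move let the fingers close. It prints the time, the measured TCP pose, the force, the opening and the grip force at its end.
- get_state(): the state, without advancing time (a new reading comes with each control period).
- camera(name): name is "side" or "top"; returns (picture, depth): 400x640x3 uint8, blue, green, red; 400x640 float32, m along the optical axis (not along the pixel's ray), 0 where there is no reading.
- camera_params(name): a dict with "vfov" (degrees; the focal length in pixels is half the picture's height over the tangent of half this angle, whatever the lens; pixels are square), "cx", "cy" (the principal point, pixels), "D" ([k1, k2, p1, p2, k3] as OpenCV has them; the pictures are not rectified), "extrinsics" (4x4, takes a point from world to camera coordinates). Camera axes: x right, y down, z forward; pixel columns grow to the right and rows downward; lengths in m; the calibration is good to about 2 mm. A picture is of the moment at which its call begins. camera_params takes no time and is no camera call.
- close_job(): hands the job in; it is judged then, once.
The state is a dict: "t": time; "joints": joint angles; "qd": joint speeds; "tau": joint torques, N m; "ee_pos": TCP position; "tool_rot": TCP orientation; "wrist_force": force on the tool from outside, world axes, zero at the start; "moment": the same for the moment, N m; "opening": opening from 0.0 (shut) to 1.0 (fully open); "grip_force": force on a finger pad.
Only numpy, scipy, OpenCV 4.12 (cv2) and the standard library are available. Lean on these libraries where they do the work, as an engineer would, in place of code of your own. Each camera call takes 0.05 s, during which the arm holds its last target. There are 200 camera calls.

TASK

Make up the two service kits, one part to a compartment. In the white tray with two open compartments lay the longest column in the long compartment and stand the steel pump head in the other; in the white tray with three open compartments lay the shortest column in the oblong compartment and stand the inlet filter and the squat jar upright in the two square ones, either way round. Everything must rest on the tray floor; leave the middle-length column and the small bottle where they are.

Things in the scene. Friction and masses are not known exactly. Their poses are not given: they have to be found in the camera images.
- column_long: steel liquid-chromatography column, the longest of three, 130 mm long overall, lying on the bench: a 10 mm diameter tube with a paper label round its middle and at each end a hexagonal end fitting 16 mm across flats and 18 mm long. Origin at mid-length on its axis (8 mm above what it lies on); x along its axis. Grip the tube across at the middle.
- column_mid: steel liquid-chromatography column, the middle one of three; not wanted, to be left alone, 95 mm long overall, lying on the bench: a 10 mm diameter tube with a paper label round its middle and at each end a hexagonal end fitting 16 mm across flats and 18 mm long. Origin at mid-length on its axis (8 mm above what it lies on); x along its axis. Grip the tube across at the middle.
- column_short: steel liquid-chromatography column, the shortest of three, 60 mm long overall, lying on the bench: a 10 mm diameter tube with a paper label round its middle and at each end a hexagonal end fitting 16 mm across flats and 18 mm long. Origin at mid-length on its axis (8 mm above what it lies on); x along its axis. Grip the tube across at the middle.
- pump_head: stainless steel pump head block, 36 mm (x) by 44 mm (y) by 30 mm high, two dark 12 mm port stubs sticking 8 mm out of its +x face, a dark disc on top; 0.2 to 0.45 kg. Origin at the centre of the block's underside, z up. Grip it across y.
- inlet_filter: solvent inlet filter standing upright: dark grey cylinder 22 mm in diameter and 26 mm high, with a shoulder and a stem 8 mm in diameter on top, 42 mm high in all. Origin at the centre of its underside, z up.
- jar_squat: squat round glass jar with a wide white cap, 40 mm in diameter, 35 mm high, standing. Origin at the centre of its underside, z up.
- bottle_small: small round glass bottle with a neck and a narrow white cap, 40 mm in diameter, 60 mm high, taller than the jar, standing; not wanted, to be left alone. Origin at the centre of its underside, z up.
- tray_two: White oblong tray, 146 (x) by 166 (y) mm, fixed; floor 3, walls 4 mm thick and 13 mm high. Origin: centre of underside, z up. Open: a long compartment (longest column, along y), 68 (x) by 158 (y) mm inside, centre x -35, y 0 mm; another (pump head), 66 by 80 mm, centre x +36, y -39 mm. Corner +x +y is filled by a grey block.
- tray_three: White tray, 146 (x) by 140 (y) mm, fixed; floor 3, walls 4 mm thick and 13 mm high. Origin: centre of underside, z up. Open: an oblong compartment (shortest column, along y), 68 (x) by 92 (y) mm inside, centre x -35, y -20 mm; two square ones (filter, jar), 66 by 64 mm, centres x +36, y -34 and +34 mm. Corner -x +y is filled by a grey block.
Things that resemble listed ones, but are neither listed nor needed, are in the scene too. What is shaped like the tray_two but orange or turquoise is not meant.

How it is judged:
By the outcome, as a careful person would: the job done as asked, in the order asked, and still so for the second after the job is handed in, with the robot touching nothing.
It also fails if it takes over 128 s, if anything falls off the work surface, if the arm or the gripper's body presses on something with over 40 N, if the wrist force passes 120 N, or if a joint passes its speed limit or range.

## Working session

There is one attempt and no reset: what is moved stays moved. The work goes in short steps, Python scripts to look and compute and a shell command to move; the robot and the scene stay as the last step left them, time stands still between calls to the robot, and variables do not carry over. Pictures are saved under pics/ and viewed, at most 14 in all, crops included, and the job is handed in when it is done.

```bash
ls; mkdir -p pics; python3 - <<'E'
from workcell import *
import cv2,numpy as np
s=get_state(); print(s['t'],s['ee_pos'],s['tool_rot'],s['opening'])
for n in ('top','side'):
    im,d=camera(n); cv2.imwrite(f'pics/{n}0.png',im); np.savez(f'{n}0.npz',im=im,d=d)
    p=camera_params(n); print(n,p)
E
```

```text
pics
0.0 [ 0.13864242 -0.60891394  0.23026255] [ 9.93741010e-01  1.11704292e-01 -1.18347706e-04 -9.71019487e-04] 0.9963264504574253
top {'vfov': 55.802051444747946, 'cx': 320.3708191528923, 'cy': 198.14374071026003, 'D': array([0.02728793, 0.        , 0.        , 0.        , 0.        ]), 'extrinsics': array([[ 1.09247426e-01, -9.94014263e-01,  8.03654919e-04,
         2.44880065e-02],
       [-9.66920377e-01, -1.06457075e-01, -2.31801373e-01,
         4.92616392e-01],
       [ 2.30499426e-01,  2.45466330e-02, -9.72762806e-01,
         1.09772443e+00],
       [ 0.00000000e+00,  0.00000000e+00,  0.00000000e+00,
         1.00000000e+00]])}
side {'vfov': 56.499987916390424, 'cx': 312.97191821617866, 'cy': 205.56697648328668, 'D': array([-0.05539989,  0.        ,  0.        ,  0.        ,  0.        ]), 'extrinsics': array([[ 0.87793188, -0.47867705,  0.01019316, -0.42307169],
       [-0.37135209, -0.69421885, -0.61656939,  0.25488956],
       [ 0.3022139 ,  0.53752067, -0.78723458,  0.73098367],
       [ 0.        ,  0.        ,  0.        ,  1.        ]])}
```

View pics/top0.png

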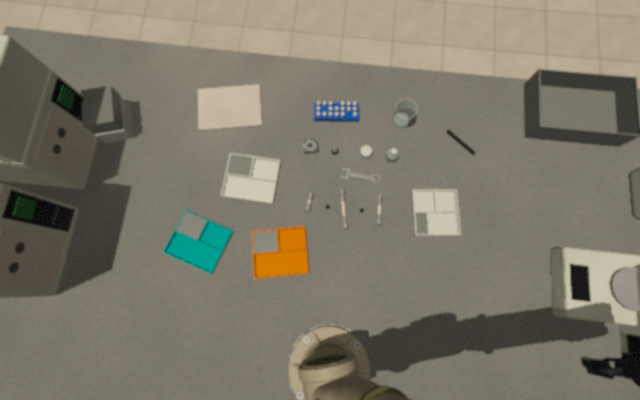

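View pics/side0.png

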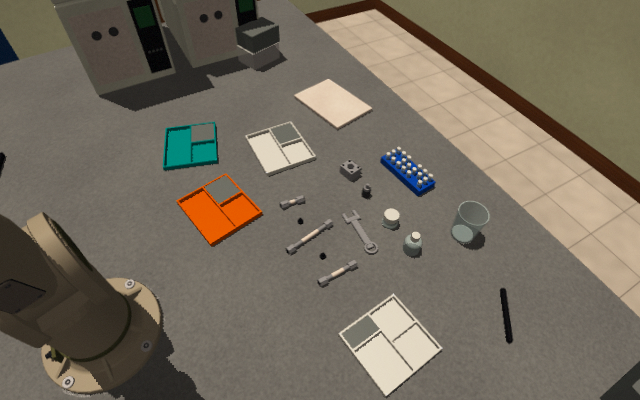

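The top view shows two white trays, at (250,178) and (437,212); the turquoise (199,241) and orange (280,252) ones are decoys. Columns: short (309,201), long (344,207), mid (379,210). Pump head is at (310,146), filter at (335,151), jar at (366,151) and bottle at (392,155). In the side view the columns are at (292,202), (310,237) and (337,273), the pump head at (350,169), filter (367,191), jar (391,218), bottle (413,243), and the trays at (281,147) and (390,343).

Could be mistaken:
- **Long column:** (344,207) or mid (379,210).
- **Short column:** (309,201).
- **Filter:** (335,151) or the dark bits at (327,207) and (361,211).
- **Jar:** (366,151) or bottle (392,155).
- **Trays:** (250,178), (437,212), orange, turquoise.

Next I check the choices in one close crop.

```bash
python3 - <<'E'
import cv2,numpy as np
t=cv2.imread('pics/top0.png')[125:250,210:470]; s=cv2.imread('pics/side0.png')[110:400,230:470]
a=cv2.resize(t,None,fx=3,fy=3,interpolation=cv2.INTER_CUBIC); cv2.imwrite('pics/ct.png',a)
b=cv2.resize(s,None,fx=2,fy=2,interpolation=cv2.INTER_CUBIC); cv2.imwrite('pics/cs.png',b)
E
```

```text
(no output)
```

View pics/ct.png

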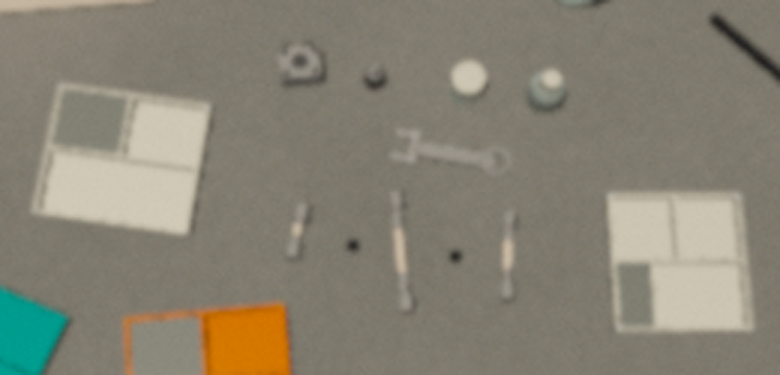

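View pics/cs.png

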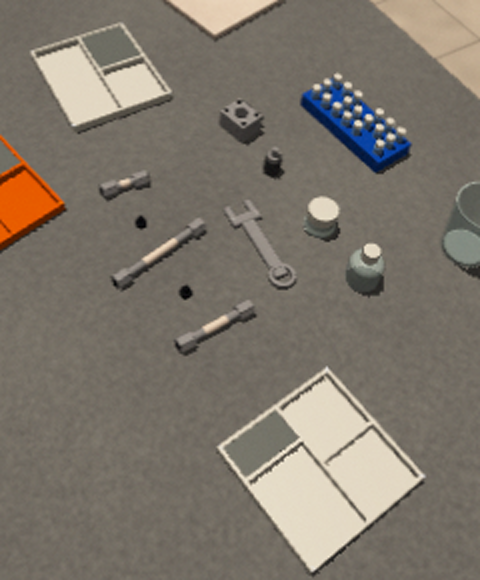

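Choices confirmed: the left white tray (250,178) has the long compartment and one square, so it is tray_two. The right one (437,212) is tray_three. The jar is the wide-capped squat one at (366,151), and the bottle has the narrow cap. Now I measure from both views.

```bash
cat > h.py <<'E'
import cv2,numpy as np
from workcell import *
def K(p):
    f=200/np.tan(np.radians(p['vfov']/2)); return np.array([[f,0,p['cx']],[0,f,p['cy']],[0,0,1]])
def rays(n,uv):
    p=camera_params(n); E=p['extrinsics']
    x=cv2.undistortPoints(np.float64(uv).reshape(-1,1,2),K(p),p['D']).reshape(-1,2)
    d=np.c_[x,np.ones(len(x))]@E[:3,:3]; return -E[:3,:3].T@E[:3,3],d   # d scaled to unit depth
def plane(n,uv,z):
    c,d=rays(n,uv); return c+d*((z-c[2])/d[:,2])[:,None]
def tri(a,b):   # top px, side px -> point, gap
    (c1,d1),(c2,d2)=rays('top',a),rays('side',b); d1,d2=d1[0],d2[0]
    s=np.linalg.lstsq(np.c_[d1,-d2],c2-c1,rcond=None)[0]
    p,q=c1+s[0]*d1,c2+s[1]*d2; return (p+q)/2,np.linalg.norm(p-q)
def comps(mask,lo=6,hi=9000):
    n,l,st,c=cv2.connectedComponentsWithStats(mask.astype(np.uint8)); 
    return [(c[i],st[i,4],l==i) for i in range(1,n) if lo<=st[i,4]<=hi]
E
python3 - <<'E'
from h import *
for n,roi in (('top',(215,135,465,240)),('side',(240,115,450,398))):
    z=np.load(n+'0.npz'); im,d=z['im'],z['d']
    x0,y0,x1,y1=roi; m=np.zeros(im.shape[:2],bool); m[y0:y1,x0:x1]=1
    hsv=cv2.cvtColor(im,cv2.COLOR_BGR2HSV); g=cv2.cvtColor(im,cv2.COLOR_BGR2GRAY).astype(float)
    print(n,'bg',np.median(g[m]),np.std(g[m]))
    for nm,k in (('bright',(g>155)),('dark',(g<62)),('mid',(abs(g-np.median(g[m]))>28))):
        for c,a,l in comps(k&m&~(hsv[...,1]>110)):
            if a<8: continue
            v,u=np.nonzero(l); cc,dd=rays(n,np.c_[u,v]); P=cc+dd*d[v,u][:,None]
            ok=d[v,u]>0
            print(nm,c.round(1),a,'bb',u.min(),v.min(),u.max(),v.max(),'depthP',np.median(P[ok],0).round(3) if ok.any() else None,'zmax',P[ok][:,2].max().round(3) if ok.any() else '')
E
```

```text
top bg 123.0 25.173437972110438
bright [365.7 150. ] 104 bb 360 145 371 155 depthP [ 0.667 -0.049  0.034] zmax 0.04
bright [393.2 150.6] 33 bb 390 148 396 153 depthP [ 0.666 -0.134  0.058] zmax 0.064
bright [252.9 180.7] 1837 bb 221 153 279 202 depthP [0.529 0.297 0.003] zmax 0.018
bright [438.2 210. ] 1800 bb 413 189 460 235 depthP [ 0.506 -0.299  0.003] zmax 0.018
bright [308.5 201. ] 8 bb 308 199 309 203 depthP [0.484 0.116 0.012] zmax 0.018
bright [342.8 207.8] 43 bb 341 201 344 215 depthP [0.474 0.005 0.011] zmax 0.016
bright [378.9 209.2] 28 bb 378 204 380 214 depthP [ 0.482 -0.108  0.013] zmax 0.017
bright [415.1 223. ] 21 bb 414 216 416 229 depthP [ 0.448 -0.224  0.011] zmax 0.016
dark [458. 140.] 41 bb 451 135 464 146 depthP [ 0.744 -0.349  0.01 ] zmax 0.014
mid [458. 140.] 78 bb 449 135 464 147 depthP [ 0.745 -0.352  0.009] zmax 0.015
mid [309.5 145. ] 8 bb 308 144 311 146 depthP [0.666 0.133 0.03 ] zmax 0.032
mid [365.6 150. ] 105 bb 360 145 371 155 depthP [ 0.667 -0.049  0.034] zmax 0.04
mid [312.5 151.4] 30 bb 305 148 318 153 depthP [0.65  0.119 0.011] zmax 0.029
mid [39
[... 7329 characters left out ...]
5 219 330 223 depthP [0.53  0.015 0.017] zmax 0.019
mid [364.2 237.6] 217 bb 352 220 377 254 depthP [ 0.586 -0.062  0.008] zmax 0.011
mid [246.1 225.4] 14 bb 240 222 251 229 depthP [0.358 0.107 0.001] zmax 0.003
mid [307.5 238.8] 287 bb 285 223 333 255 depthP [0.469 0.    0.008] zmax 0.019
mid [413.6 238.1] 128 bb 405 231 420 245 depthP [ 0.661 -0.135  0.042] zmax 0.063
mid [412.2 251.4] 178 bb 403 244 421 258 depthP [ 0.654 -0.15   0.015] zmax 0.037
mid [322.4 255.8] 38 bb 319 252 326 259 depthP [ 0.474 -0.057  0.006] zmax 0.016
mid [336.6 273.9] 256 bb 317 260 357 287 depthP [ 0.48  -0.112  0.011] zmax 0.019
mid [393.3 345.9] 4722 bb 338 293 442 397 depthP [ 0.5   -0.3    0.004] zmax 0.019
```

```bash
python3 - <<'E'
from h import *
for nm,a,b in (('long',(342.8,207.8),(309.4,234.7)),('short',(308.4,201.0),(291.9,200.4)),('mid',(378.9,209.2),(337.1,271.5)),('jarcap',(365.7,150),(391.4,213.9))):
    print(nm,*[np.round(x,4) for x in tri(a,b)])
bx={'long':(.40,-.03,.55,.03),'short':(.44,.09,.53,.14),'pump':(.62,.09,.70,.16),'filter':(.63,.02,.69,.07),'jar':(.63,-.085,.70,-.015),'t2':(.42,.19,.64,.41),'t3':(.39,-.40,.61,-.2)}
for n in('top','side'):
    z=np.load(n+'0.npz'); d=z['d']; v,u=np.nonzero(d>0); c,r=rays(n,np.c_[u,v]); P=c+r*d[v,u][:,None]
    for k,(x0,y0,x1,y1) in bx.items():
        lo=.010 if k[0]=='t' else .007 if k in('long','short') else .024 if k=='pump' else .03 if k=='jar' else .008
        m=(P[:,0]>x0)&(P[:,0]<x1)&(P[:,1]>y0)&(P[:,1]<y1)&(P[:,2]>lo); Q=P[m]
        rc=cv2.minAreaRect(np.float32(Q[:,:2]*1000))
        w,vv=np.linalg.eigh(np.cov(Q[:,:2].T)); ax=vv[:,1]
        print(n,k,m.sum(),'mean',Q.mean(0).round(4),'rect',np.round(rc[0],1),np.round(rc[1],1),round(rc[2],1),'pca',round(np.degrees(np.arctan2(ax[1],ax[0]))%180,1),'z95',np.percentile(Q[:,2],90).round(4))
    m=(P[:,2]>.024)&(P[:,0]>.62)&(P[:,0]<.7)&(P[:,1]>.09)&(P[:,1]<.16); 
for n,(a,b,c,e),f in(('top',(295,132,350,162),7),('side',(328,150,383,206),7)):
    cv2.imwrite(f'pics/p{n}.png',cv2.resize(cv2.imread(f'pics/{n}0.png')[b:e,a:c],None,fx=f,fy=f,interpolation=cv2.INTER_CUBIC))
A,B=cv2.imread('pics/ptop.png'),cv2.imread('pics/pside.png'); cv2.imwrite('pics/pp.png',np.hstack([cv2.copyMakeBorder(A,0,B.shape[0]-A.shape[0],0,0,0),B]))
E
```

```text
long [0.4749 0.0053 0.0109] 0.0005
short [0.4848 0.1162 0.0114] 0.0005
mid [ 0.4824 -0.1084  0.012 ] 0.0001
jarcap [ 0.6665 -0.0487  0.0349] 0.0003
top long 158 mean [0.4723 0.0042 0.0123] rect [473.1   4.6] [134.1  17.2] 10.5 pca 10.8 z95 0.0161
top short 88 mean [0.4808 0.1143 0.0129] rect [480.2 108.9] [30.4 59.9] 84.1 pca 174.4 z95 0.0166
top pump 147 mean [0.6639 0.1333 0.0296] rect [665.2 133.2] [40.6 42.3] 6.6 pca 97.9 z95 0.0322
top filter 42 mean [0.6579 0.0512 0.0258] rect [660.5  50.9] [19.7 16.7] 5.4 pca 126.3 z95 0.0344
top jar 93 mean [ 0.6639 -0.0493  0.0343] rect [664.2 -49.6] [32.6 34.3] 43.1 pca 169.3 z95 0.0371
top t2 621 mean [0.5599 0.3311 0.0128] rect [540.7 310.5] [166.6 146.6] 88.1 pca 63.6 z95 0.0152
top t3 509 mean [ 0.4784 -0.2684  0.0125] rect [ 492.8 -286. ] [145.5 140.7] 6.8 pca 138.5 z95 0.0148
side long 273 mean [0.4719 0.0023 0.0132] rect [473.8   3.8] [130.7  16.4] 11.3 pca 11.1 z95 0.017
side short 137 mean [0.4816 0.1131 0.0135] rect [482.  114.6] [17.6 62.1] 83.0 pca 173.4 z95 0.0171
side pump 196 mean [0.6635 0.131  0.0303] rect [667.6 133.3] [43.2 45.6] 11.4 pca 100.3 z95 0.0327
side filter 91 mean [0.659  0.0481 0.0257] rect [660.2  49.8] [17.1 21.2] 45.7 pca 135.5 z95 0.0382
side jar 165 mean [ 0.664  -0.0502  0.0355] rect [664.7 -49. ] [36.3 33.3] 53.3 pca 40.6 z95 0.0375
side t2 802 mean [0.5607 0.326  0.0131] rect [543.5 310.9] [170.7 147.6] 87.6 pca 69.9 z95 0.0151
side t3 1665 mean [ 0.4785 -0.2723  0.0132] rect [ 495.  -286.7] [148.7 141.8] 6.4 pca 139.8 z95 0.015
```

View pics/pp.png

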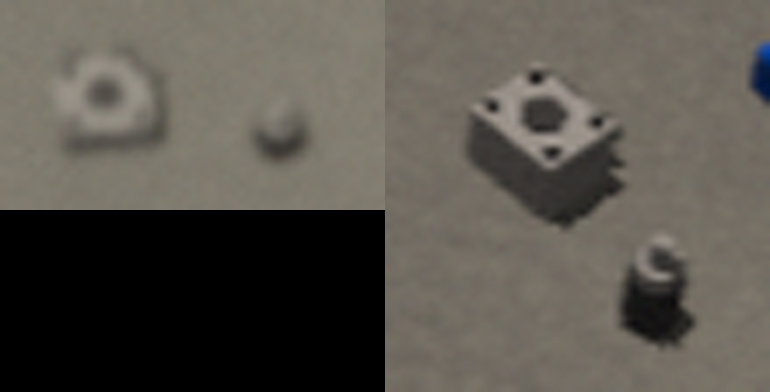

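The crop shows the pump head with stubs toward lower right, i.e. world +x, at side px (361,171). Its top corners are at side px (340,166), (349.7,159.3), (361.9,168.3) and (352,174.3). The filter with its stem is at side px (367,185).

```bash
cat > d.py <<'E'
import sys,numpy as np
from workcell import get_state
from scipy.spatial.transform import Rotation as R
s=get_state(); r=R.from_quat(s['tool_rot']); M=r.as_matrix(); th=np.degrees(np.arctan2(M[1,0],M[0,0]))
print('pos',np.round(s['ee_pos'],4),'th %.1f'%th,'zax',M[:,2].round(3),'q',np.round(s['joints'],2),'F',np.round(s['wrist_force'],1))
a=list(map(float,sys.argv[1:]))
while len(a)>=4:
    t=np.array(a[:3]); print('tool delta',(M.T@(t-s['ee_pos'])).round(4),'turn %.3f'%np.radians((th-a[3]+180)%360-180)); a=a[4:]
E
python3 - <<'E'
from h import *
c=plane('side',[(339.9,166),(349.7,159.3),(361.9,168.3),(352,174.3)],.03); print(c.round(4),c.mean(0).round(4))
for i in range(4):
    e=c[(i+1)%4]-c[i]; print(np.linalg.norm(e).round(4),np.degrees(np.arctan2(e[1],e[0])).round(1))
print(tri((309.5,145),(349.9,166.4)),tri((335.7,147),(367.3,185)))
E
python3 d.py .42 -.35 .2 11 .474 .0045 .06 11
```

```text
[[0.6426 0.1471 0.03  ]
 [0.6788 0.1561 0.03  ]
 [0.6894 0.1127 0.03  ]
 [0.6549 0.1068 0.03  ]] [0.6664 0.1307 0.03  ]
0.0373 14.0
0.0446 -76.2
0.0351 -170.3
0.0421 106.9
(array([0.66545347, 0.13335455, 0.03009168]), np.float64(0.0005882556008156867)) (array([0.66228548, 0.04840375, 0.04329987]), np.float64(0.0015444446205537476))
pos [ 0.1387 -0.609   0.2304] th 12.8 zax [-0.     0.002 -1.   ] q [ 1.28  0.38  0.02  1.37 -0.01  1.39 -0.05] F [ 1.1 -0.1 -0.8]
tool delta [ 0.3318 -0.19    0.0307] turn 0.032
tool delta [ 0.4632 -0.5234  0.1713] turn 0.032
```

```bash
python3 -m creep '0.4 .033 -.019 .003 .03; 0.4 .033 -.019 .003 0; 0.4 .033 -.019 .003 0; 0.4 .033 -.019 .003 0; 0.4 .033 -.019 .003 0; 0.4 .033 -.019 .003 0; 0.4 .033 -.019 .003 0; 0.4 .033 -.019 .003 0; 0.4 .033 -.019 .003 0; 0.4 .033 -.019 .003 0; 0.4 0 0 0 0; 0.4 0 0 0 0' 50; python3 d.py .474 .0045 .06 11
```

```text
t: 1.1
ee_pos: [0.4272, -0.3557, 0.2006]
tool_rot: [0.995, 0.1, -0.0, -0.001]
wrist_force: [-1.0, -0.2, -0.2]
opening: 0.4
grip_force: 0.0
pos [ 0.4272 -0.3557  0.2006] th 11.5 zax [-0.     0.002 -1.   ] q [ 0.8   0.26 -0.2   1.6   0.05  1.28 -0.78] F [-1.  -0.2 -0.2]
tool delta [ 0.1174 -0.3435  0.1412] turn 0.008
```

```bash
python3 -m creep '0.4 .0117 -.0344 .008 0.008; 0.4 .0117 -.0344 .008 0; 0.4 .0117 -.0344 .008 0; 0.4 .0117 -.0344 .008 0; 0.4 .0117 -.0344 .008 0; 0.4 .0117 -.0344 .008 0; 0.4 .0117 -.0344 .008 0; 0.4 .0117 -.0344 .008 0; 0.4 .0117 -.0344 .008 0; 0.4 .0117 -.0344 .008 0; 0.4 0 0 .03 0; 0.4 0 0 .03 0'; python3 d.py .474 .0045 .002 11
```

```text
t: 2.1
ee_pos: [0.4778, 0.0026, 0.0617]
tool_rot: [0.996, 0.094, 0.002, 0.0]
wrist_force: [-0.3, -1.2, -0.0]
opening: 0.4
grip_force: 0.0
pos [0.4778 0.0026 0.0617] th 10.8 zax [ 0.004  0.    -1.   ] q [ 0.34  0.27 -0.47  1.96  0.15  0.95 -1.58] F [-0.3 -1.2 -0. ]
tool delta [-0.0036 -0.0027  0.0597] turn -0.003
```

```bash
python3 -m creep '0.4 -.0036 -.0027 .02 0; 0.4 0 0 .02 0; 0.4 0 0 .015 0; 0.4 0 0 .005 0; 0.4 0 0 0 0; 0.0 0 0 0 0; 0.0 0 0 0 0; 0.0 0 0 0 0; 0.0 0 0 0 0; 0.0 0 0 0 0; 0.0 0 0 0 0' 60; python3 d.py .474 .0045 .1 11
```

```text
t: 3.02
ee_pos: [0.4729, 0.0025, 0.002]
tool_rot: [0.996, 0.092, 0.001, 0.0]
wrist_force: [-1.7, -3.4, 5.9]
opening: 0.083
grip_force: 58.9
pos [0.4729 0.0025 0.002 ] th 10.6 zax [ 0.001 -0.001 -1.   ] q [ 0.31  0.35 -0.44  2.01  0.21  0.82 -1.63] F [-1.7 -3.4  5.9]
tool delta [ 0.0016 -0.0016 -0.098 ] turn -0.007
```

```bash
python3 -m creep '0.0 0 0 -.02 0; 0.0 0 0 -.03 0; 0.0 0 0 -.03 0; 0.0 0 0 -.02 0; 0.0 0 0 0 0'; python3 d.py .507 .312 .1 87.9
```

```text
t: 3.43
ee_pos: [0.4751, 0.0036, 0.1057]
tool_rot: [0.996, 0.093, 0.004, 0.0]
wrist_force: [1.4, 0.5, -0.7]
opening: 0.087
grip_force: 58.8
pos [0.4751 0.0036 0.1057] th 10.7 zax [ 0.007 -0.    -1.   ] q [ 0.36  0.2  -0.48  1.92  0.11  1.04 -1.55] F [ 1.4  0.5 -0.7]
tool delta [ 0.0884 -0.2972  0.0058] turn -1.348
```

```bash
python3 -m creep '0.0 .0098 -.033 0 0; 0.0 .0098 -.033 0 0; 0.0 .0098 -.033 0 0; 0.0 .0098 -.033 0 0; 0.0 .0098 -.033 0 0; 0.0 .0098 -.033 0 0; 0.0 .0098 -.033 0 0; 0.0 .0098 -.033 0 0; 0.0 .0098 -.033 0 0; 0.0 0 0 0 -.12; 0.0 0 0 0 -.12; 0.0 0 0 0 -.12' && python3 -m creep '0.0 0 0 0 -.12; 0.0 0 0 0 -.12; 0.0 0 0 0 -.12; 0.0 0 0 0 -.12; 0.0 0 0 0 -.12; 0.0 0 0 0 -.12; 0.0 0 0 0 -.12; 0.0 0 0 0 -.12; 0.0 0 0 0 -.028; 0.0 0 0 0 0'; python3 d.py .507 .312 .007 87.9
python3 - <<'E'
from h import *
a,_=camera('top');b,_=camera('side'); f=lambda im,x,y:cv2.resize(im[y:y+130,x:x+130],(400,400),interpolation=cv2.INTER_CUBIC)
cv2.imwrite('pics/hold.png',np.hstack([f(a,190,110),f(b,230,70)]))
E
```

```text
t: 4.43
ee_pos: [0.5031, 0.3124, 0.1]
tool_rot: [0.962, 0.273, -0.001, -0.0]
wrist_force: [0.4, -0.3, -1.6]
opening: 0.085
grip_force: 58.9
t: 5.27
ee_pos: [0.5036, 0.3111, 0.1003]
tool_rot: [0.72, 0.694, -0.001, -0.0]
wrist_force: [0.1, -0.5, -1.8]
opening: 0.08
grip_force: 58.9
pos [0.5036 0.3111 0.1003] th 88.0 zax [-0.002 -0.    -1.   ] q [ 0.02  0.56 -0.85  1.61  0.44  1.19 -0.97] F [ 0.1 -0.5 -1.8]
tool delta [0.001  0.0035 0.0932] turn 0.001
```

View pics/hold.png

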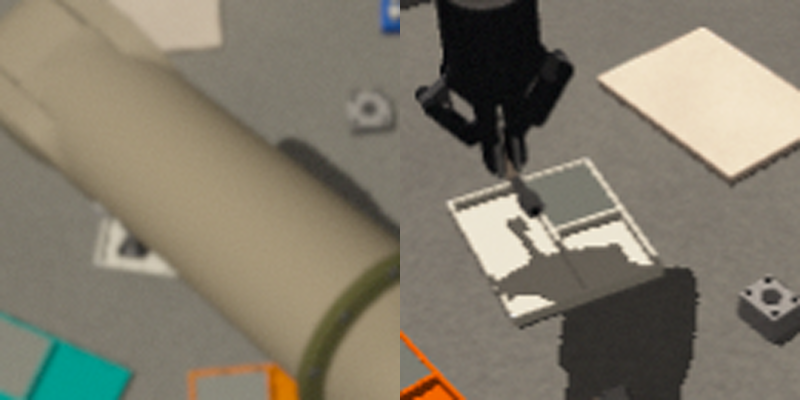

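Side crop shows the column held by its middle, its near fitting at (530,205) in the crop, lying along the tray's y. Lowering.

```bash
python3 -m creep '0.0 .001 .0035 .03 0; 0.0 0 0 .03 0; 0.0 0 0 .02 0; 0.0 0 0 .009 0; 0.0 0 0 .005 0; 0.0 0 0 0 0; 0.0 0 0 0 0'; python3 d.py .507 .312 .0055 87.9
```

```text
t: 5.95
ee_pos: [0.5081, 0.3129, 0.0084]
tool_rot: [0.72, 0.694, 0.001, 0.0]
wrist_force: [-0.4, 0.4, -1.6]
opening: 0.082
grip_force: 58.9
pos [0.5081 0.3129 0.0084] th 87.9 zax [ 0.001  0.001 -1.   ] q [-0.03  0.67 -0.79  1.67  0.54  1.03 -1.03] F [-0.4  0.4 -1.6]
tool delta [-0.001  -0.0011  0.0029] turn -0.001
```

```bash
python3 -m creep '0.0 0 0 .002 0; 0.0 0 0 .001 0; 0.0 0 0 0 0; 0.25 0 0 0 0; 0.25 0 0 0 0; 0.25 0 0 0 0; 0.25 0 0 -.02 0; 0.25 0 0 -.03 0; 0.25 0 0 -.03 0; 0.6 0 0 -.03 0; 0.6 0 0 0 0'; python3 d.py .666 .132 .12 12
```

```text
t: 6.87
ee_pos: [0.5099, 0.3148, 0.1209]
tool_rot: [0.72, 0.694, 0.005, 0.001]
wrist_force: [0.2, -0.1, 0.3]
opening: 0.52
grip_force: 0.0
pos [0.5099 0.3148 0.1209] th 87.9 zax [ 0.008  0.005 -1.   ] q [ 0.02  0.54 -0.86  1.57  0.43  1.22 -0.96] F [ 0.2 -0.1  0.3]
tool delta [-0.177   0.1627  0.0012] turn 1.325
```

```bash
python3 -m creep '0.72 -.0221 .0203 0 0; 0.72 -.0221 .0203 0 0; 0.72 -.0221 .0203 0 0; 0.72 -.0221 .0203 0 0; 0.72 -.0221 .0203 0 0; 0.72 -.0221 .0203 0 0; 0.72 -.0221 .0203 0 0; 0.72 -.0221 .0203 0 0; 0.72 0 0 0 .12; 0.72 0 0 0 .12; 0.72 0 0 0 .12; 0.72 0 0 0 .12' && python3 -m creep '0.72 0 0 0 .12; 0.72 0 0 0 .12; 0.72 0 0 0 .12; 0.72 0 0 0 .12; 0.72 0 0 0 .12; 0.72 0 0 0 .12; 0.72 0 0 0 .12; 0.72 0 0 0 0; 0.72 0 0 0 0'; python3 d.py .666 .132 .008 12
python3 - <<'E'
from h import *
a,_=camera('top');b,_=camera('side'); f=lambda im,x,y:cv2.resize(im[y:y+130,x:x+130],(400,400),interpolation=cv2.INTER_CUBIC)
cv2.imwrite('pics/p2.png',np.hstack([f(b,230,90),f(b,290,80)]))
E
```

```text
t: 7.87
ee_pos: [0.6634, 0.1294, 0.1141]
tool_rot: [0.866, 0.5, -0.0, -0.0]
wrist_force: [0.3, -0.2, -0.3]
opening: 0.719
grip_force: 0.0
t: 8.62
ee_pos: [0.6633, 0.1297, 0.1143]
tool_rot: [0.994, 0.109, 0.0, 0.0]
wrist_force: [0.0, 1.3, 0.6]
opening: 0.72
grip_force: 0.0
pos [0.6633 0.1297 0.1143] th 12.5 zax [ 0. -0. -1.] q [ 0.1   0.62 -0.52  1.35  0.31  1.25 -1.79] F [0.  1.3 0.6]
tool delta [ 0.0031 -0.0017  0.1063] turn 0.008
```

View pics/p2.png

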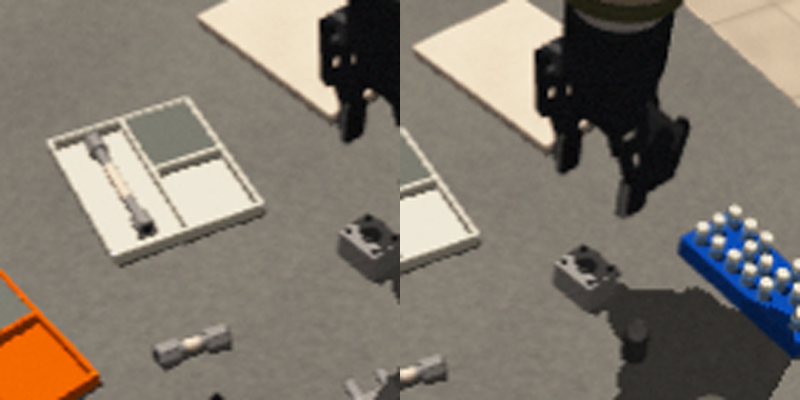

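The long column lies in the long compartment (crop (122,185)), and the gripper is above the pump head. Descending.

```bash
python3 -m creep '0.72 .0031 -.0017 .035 0.008; 0.72 0 0 .035 0; 0.72 0 0 .025 0; 0.72 0 0 .010 0; 0.72 0 0 0 0; 0.0 0 0 0 0; 0.0 0 0 0 0; 0.0 0 0 0 0; 0.0 0 0 0 0; 0.0 0 0 0 0; 0.0 0 0 0 0' 90; python3 d.py .666 .132 .1 12
```

```text
t: 9.63
ee_pos: [0.6675, 0.1324, 0.0117]
tool_rot: [0.995, 0.103, 0.002, -0.0]
wrist_force: [-1.1, 0.1, 6.5]
opening: 0.493
grip_force: 93.9
pos [0.6675 0.1324 0.0117] th 11.8 zax [ 0.004  0.001 -1.   ] q [ 0.08  0.73 -0.49  1.42  0.36  1.08 -1.84] F [-1.1  0.1  6.5]
tool delta [-0.0012  0.0001 -0.0883] turn -0.003
```

```bash
python3 -m creep '0.0 0 0 -.02 0; 0.0 0 0 -.03 0; 0.0 0 0 -.03 0; 0.0 0 0 -.01 0; 0.0 0 0 0 0'; python3 d.py .5765 .2704 .1 -2.1
```

```text
t: 10.05
ee_pos: [0.6681, 0.1326, 0.1031]
tool_rot: [0.995, 0.103, 0.003, -0.0]
wrist_force: [0.5, 1.0, -4.6]
opening: 0.49
grip_force: 92.8
pos [0.6681 0.1326 0.1031] th 11.8 zax [ 0.006  0.001 -1.   ] q [ 0.09  0.64 -0.51  1.35  0.32  1.23 -1.81] F [ 0.5  1.  -4.6]
tool delta [-0.0616 -0.1537  0.0027] turn 0.242
```

```bash
python3 -m creep '0.0 -.0103 -.0256 0 0; 0.0 -.0103 -.0256 0 0; 0.0 -.0103 -.0256 0 0; 0.0 -.0103 -.0256 0 0; 0.0 -.0103 -.0256 0 0; 0.0 -.0103 -.0256 0 0; 0.0 0 0 0 .12; 0.0 0 0 0 .12; 0.0 0 0 .03 0; 0.0 0 0 .02 0; 0.0 0 0 0 0; 0.0 0 0 0 0'; python3 d.py .5765 .2704 .015 -2.1
python3 - <<'E'
from h import *
b,_=camera('side'); f=lambda im,x,y:cv2.resize(im[y:y+120,x:x+160],(800,600),interpolation=cv2.INTER_CUBIC)
cv2.imwrite('pics/p3.png',f(b,220,80))
E
```

```text
t: 11.05
ee_pos: [0.5723, 0.2685, 0.0465]
tool_rot: [1.0, -0.017, -0.003, 0.001]
wrist_force: [0.3, 0.5, -4.3]
opening: 0.493
grip_force: 92.5
pos [0.5723 0.2685 0.0465] th -1.9 zax [-0.005 -0.002 -1.   ] q [-0.14  0.6  -0.5   1.54  0.31  1.08 -2.31] F [ 0.3  0.5 -4.3]
tool delta [ 0.0043 -0.0021  0.0315] turn 0.003
```

View pics/p3.png

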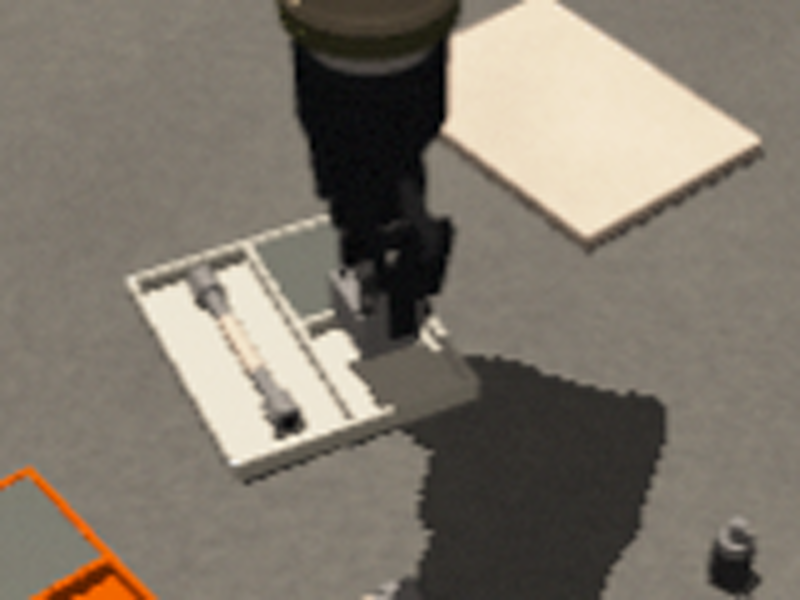

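```bash
python3 -m creep '0.0 .001 -.002 .015 0; 0.0 0 0 .010 0; 0.0 0 0 .004 0; 0.0 0 0 .002 0; 0.0 0 0 0 0; 0.0 0 0 0 0; 0.0 0 0 0 0'; python3 d.py .5745 .2704 .0147 -2.1
```

```text
t: 11.68
ee_pos: [0.5756, 0.2718, 0.0189]
tool_rot: [1.0, -0.017, 0.0, -0.0]
wrist_force: [0.1, 0.0, -4.2]
opening: 0.489
grip_force: 92.7
pos [0.5756 0.2718 0.0189] th -2.0 zax [ 0.001  0.    -1.   ] q [-0.15  0.64 -0.49  1.55  0.33  1.03 -2.33] F [ 0.1  0.  -4.2]
tool delta [-0.0011  0.0014  0.0042] turn 0.002
```

```bash
python3 -m creep '0.0 -.001 .001 .002 0; 0.0 0 0 .002 0; 0.0 0 0 0 0; 0.0 0 0 0 0'; python3 d.py .5745 .2704 .0147 -2.1
```

```text
t: 12.02
ee_pos: [0.5745, 0.2707, 0.0148]
tool_rot: [1.0, -0.017, 0.0, -0.0]
wrist_force: [-0.5, -1.1, -0.8]
opening: 0.495
grip_force: 92.9
pos [0.5745 0.2707 0.0148] th -2.0 zax [ 0.001  0.    -1.   ] q [-0.15  0.64 -0.48  1.56  0.33  1.02 -2.33] F [-0.5 -1.1 -0.8]
tool delta [0.     0.0003 0.0001] turn 0.002
```

```bash
python3 -m creep '0.57 0 0 0 0; 0.57 0 0 0 0; 0.57 0 0 0 0; 0.57 0 0 -.01 0; 0.57 0 0 -.03 0; 0.4 0 0 -.04 0; 0.4 0 0 -.03 0; 0.4 0 0 0 0'; python3 d.py .483 .1155 .12 -6.2
```

```text
t: 12.68
ee_pos: [0.5775, 0.2731, 0.1332]
tool_rot: [1.0, -0.017, 0.005, -0.003]
wrist_force: [0.7, 0.3, 1.0]
opening: 0.401
grip_force: 0.0
pos [0.5775 0.2731 0.1332] th -2.0 zax [ 0.011  0.006 -1.   ] q [-0.12  0.52 -0.52  1.46  0.27  1.22 -2.28] F [0.7 0.3 1. ]
tool delta [-0.0892  0.1608  0.0113] turn 0.074
```

```bash
python3 -m creep '0.4 -.0149 .0268 .003 .074; 0.4 -.0168 .0256 .003 0; 0.4 -.0168 .0256 .003 0; 0.4 -.0168 .0256 .003 0; 0.4 -.0168 .0256 .003 0; 0.4 -.0168 .0256 .003 0; 0.4 0 0 .02 0; 0.4 0 0 .02 0; 0.4 0 0 0 0; 0.4 0 0 0 0'; python3 d.py .483 .1155 .002 -6.2
python3 - <<'E'
from h import *
b,_=camera('side'); f=lambda im,x,y:cv2.resize(im[y:y+120,x:x+160],(800,600),interpolation=cv2.INTER_CUBIC)
cv2.imwrite('pics/p4.png',f(b,230,110))
E
```

```text
t: 13.52
ee_pos: [0.4606, 0.1262, 0.0665]
tool_rot: [0.999, -0.054, -0.001, 0.0]
wrist_force: [0.6, -0.0, 0.4]
opening: 0.396
grip_force: 0.0
pos [0.4606 0.1262 0.0665] th -6.2 zax [-0.001 -0.    -1.   ] q [ 0.12  0.27 -0.52  1.95  0.16  0.96 -2.15] F [ 0.6 -0.   0.4]
tool delta [0.0235 0.0082 0.0645] turn 0.000
```

View pics/p4.png

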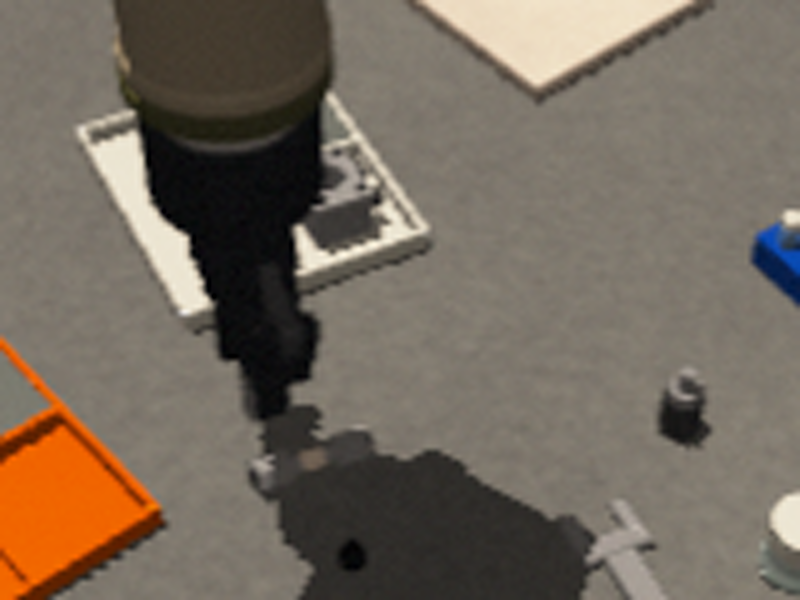

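The pump head stands in its compartment (crop (345,200)). Now the short column at crop (312,455), not yet under the tool: correcting, then descending.

```bash
python3 -m creep '0.4 .0235 .0082 0 0; 0.4 0 0 .025 0; 0.4 0 0 .020 0; 0.4 0 0 .015 0; 0.4 0 0 .004 0; 0.4 0 0 0 0; 0.0 0 0 0 0; 0.0 0 0 0 0; 0.0 0 0 0 0; 0.0 0 0 0 0; 0.0 0 0 0 0; 0.0 0 0 0 0' 60; python3 d.py .483 .1155 .11 -6.2
```

```text
t: 14.57
ee_pos: [0.4847, 0.116, 0.004]
tool_rot: [0.999, -0.054, 0.001, -0.0]
wrist_force: [-0.8, -0.0, 5.9]
opening: 0.089
grip_force: 58.8
pos [0.4847 0.116  0.004 ] th -6.2 zax [ 0.003  0.001 -1.   ] q [ 0.1   0.4  -0.47  1.95  0.24  0.84 -2.18] F [-0.8 -0.   5.9]
tool delta [-0.0014  0.0006 -0.106 ] turn 0.000
```

```bash
python3 -m creep '0.0 0 0 -.02 0; 0.0 0 0 -.03 0; 0.0 0 0 -.03 0; 0.0 0 0 -.03 0; 0.0 0 0 0 0'; python3 d.py .4615 -.310 .11 96.6
```

```text
t: 14.98
ee_pos: [0.4872, 0.1168, 0.119]
tool_rot: [0.999, -0.054, 0.005, -0.001]
wrist_force: [0.9, 0.9, -0.6]
opening: 0.084
grip_force: 58.8
pos [0.4872 0.1168 0.119 ] th -6.2 zax [ 0.01   0.002 -1.   ] q [ 0.15  0.24 -0.52  1.85  0.14  1.08 -2.09] F [ 0.9  0.9 -0.6]
tool delta [0.0203 0.4271 0.008 ] turn -1.794
```

```bash
python3 -m creep '0.0 .0017 .0356 0 0; 0.0 .0017 .0356 0 0; 0.0 .0017 .0356 0 0; 0.0 .0017 .0356 0 0; 0.0 .0017 .0356 0 0; 0.0 .0017 .0356 0 0; 0.0 .0017 .0356 0 0; 0.0 .0017 .0356 0 0; 0.0 .0017 .0356 0 0; 0.0 .0017 .0356 0 0; 0.0 .0017 .0356 0 0; 0.0 .0017 .0356 0 0' && python3 -m creep '0.0 0 0 0 -.12; 0.0 0 0 0 -.12; 0.0 0 0 0 -.12; 0.0 0 0 0 -.12; 0.0 0 0 0 -.12; 0.0 0 0 0 -.12; 0.0 0 0 0 -.12; 0.0 0 0 0 -.12; 0.0 0 0 0 -.12; 0.0 0 0 0 -.12; 0.0 0 0 0 -.12; 0.0 0 0 0 -.12' && python3 -m creep '0.0 0 0 0 -.12; 0.0 0 0 0 -.12; 0.0 0 0 0 -.114; 0.0 0 0 0 0; 0.0 0 0 0 0';  python3 d.py .4615 -.310 .007 96.6
```

```text
t: 15.98
ee_pos: [0.4576, -0.3133, 0.113]
tool_rot: [0.999, -0.054, 0.001, 0.0]
wrist_force: [0.6, -0.7, -0.3]
opening: 0.084
grip_force: 58.8
t: 16.98
ee_pos: [0.4579, -0.3115, 0.1129]
tool_rot: [0.785, 0.62, 0.0, 0.0]
wrist_force: [1.5, 0.2, -0.5]
opening: 0.082
grip_force: 58.8
t: 17.4
ee_pos: [0.4578, -0.3116, 0.1127]
tool_rot: [0.667, 0.745, 0.0, 0.0]
wrist_force: [-1.0, 0.4, -1.0]
opening: 0.078
grip_force: 58.8
pos [ 0.4578 -0.3116  0.1127] th 96.4 zax [ 0.001 -0.    -1.   ] q [ 0.96  0.37 -0.52  1.71  0.2   1.12  0.49] F [-1.   0.4 -1. ]
tool delta [0.0012 0.0038 0.1057] turn -0.004
```

```bash
python3 -m creep '0.0 .0012 .0038 .03 0; 0.0 0 0 .03 0; 0.0 0 0 .025 0; 0.0 0 0 .013 0; 0.0 0 0 .004 0; 0.0 0 0 0 0; 0.0 0 0 0 0; 0.0 0 0 0 0'; python3 d.py .4615 -.310 .007 96.6
python3 - <<'E'
from h import *
b,_=camera('side'); f=lambda im,x,y:cv2.resize(im[y:y+120,x:x+160],(800,600),interpolation=cv2.INTER_CUBIC)
cv2.imwrite('pics/p5.png',f(b,310,278))
E
```

```text
t: 18.07
ee_pos: [0.4626, -0.3105, 0.0121]
tool_rot: [0.666, 0.746, 0.0, 0.001]
wrist_force: [0.0, -0.7, 0.5]
opening: 0.081
grip_force: 58.8
pos [ 0.4626 -0.3105  0.0121] th 96.6 zax [ 0.002 -0.002 -1.   ] q [ 0.92  0.5  -0.48  1.79  0.28  0.92  0.43] F [ 0.  -0.7  0.5]
tool delta [ 0.0006 -0.0011  0.0051] turn -0.001
```

View pics/p5.png

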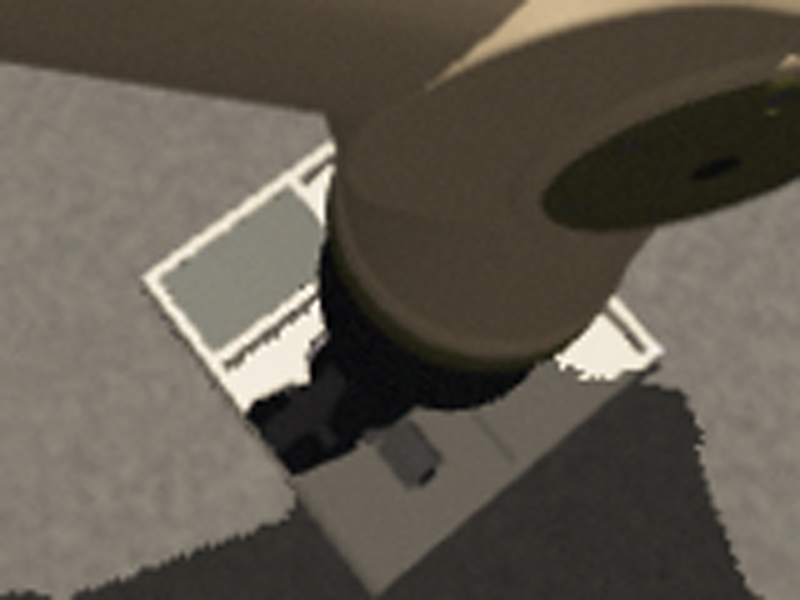

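The column's near fitting shows at crop (410,450), inside the oblong compartment and along its y. Lower and release.

```bash
python3 -m creep '0.0 0 -.001 .003 0; 0.0 0 0 .002 0; 0.0 0 0 0 0; 0.0 0 0 0 0; 0.25 0 0 0 0; 0.25 0 0 0 0; 0.25 0 0 0 0; 0.25 0 0 -.02 0; 0.25 0 0 -.03 0; 0.5 0 0 -.04 0; 0.5 0 0 -.03 0; 0.5 0 0 0 0'; python3 d.py .661 .049 .12 82
```

```text
t: 19.12
ee_pos: [0.4638, -0.3115, 0.1321]
tool_rot: [0.665, 0.747, 0.001, 0.005]
wrist_force: [0.7, -0.7, 0.0]
opening: 0.498
grip_force: 0.0
pos [ 0.4638 -0.3115  0.1321] th 96.6 zax [ 0.008 -0.006 -1.   ] q [ 0.96  0.35 -0.52  1.68  0.19  1.15  0.5 ] F [ 0.7 -0.7  0. ]
tool delta [0.3355 0.2373 0.0117] turn 0.255
```

```bash
python3 -m creep '0.5 .028 .0198 0 0; 0.5 .028 .0198 0 0; 0.5 .028 .0198 0 0; 0.5 .028 .0198 0 0; 0.5 .028 .0198 0 0; 0.5 .028 .0198 0 0; 0.5 .028 .0198 0 0; 0.5 .028 .0198 0 0; 0.5 .028 .0198 0 0; 0.5 .028 .0198 0 0; 0.5 .028 .0198 0 0; 0.5 .028 .0198 0 0' && python3 -m creep '0.5 0 0 .03 0; 0.5 0 0 .02 0; 0.5 0 0 0 0; 0.5 0 0 0 0';  python3 d.py .661 .049 .005 96.6
python3 - <<'E'
from h import *
b,_=camera('side'); f=lambda im,x,y:cv2.resize(im[y:y+130,x:x+130],(400,400),interpolation=cv2.INTER_CUBIC)
cv2.imwrite('pics/p6.png',np.hstack([f(b,300,115),f(b,325,270)]))
E
```

```text
t: 20.12
ee_pos: [0.6583, 0.0525, 0.1249]
tool_rot: [0.665, 0.746, -0.0, -0.0]
wrist_force: [1.0, 0.1, -0.4]
opening: 0.5
grip_force: 0.0
t: 20.45
ee_pos: [0.6568, 0.0507, 0.074]
tool_rot: [0.665, 0.747, -0.001, -0.001]
wrist_force: [-0.5, -0.0, 0.1]
opening: 0.498
grip_force: 0.0
pos [0.6568 0.0507 0.074 ] th 96.6 zax [-0.003 -0.    -1.   ] q [ 0.27  0.64 -0.59  1.44  0.37  1.18 -0.25] F [-0.5 -0.   0.1]
tool delta [-0.0021  0.0042  0.069 ] turn -0.000
```

View pics/p6.png

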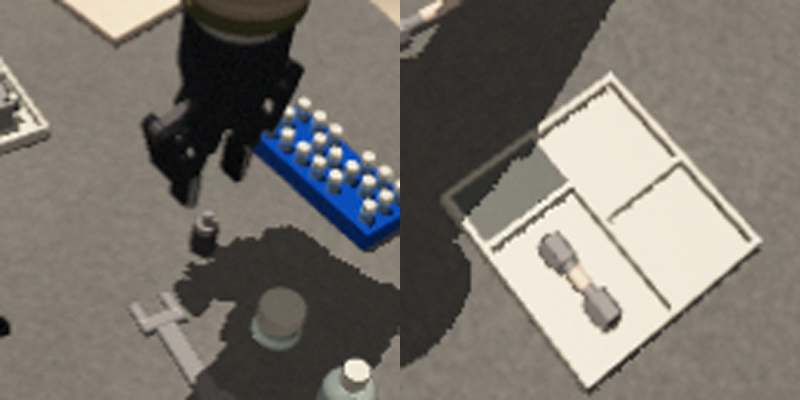

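The short column lies in the oblong compartment (right crop (580,280)); the filter is at left crop (205,233), under the gripper. Gripping the filter.

```bash
python3 -m creep '0.5 -.0021 .0042 .03 0; 0.5 0 0 .02 0; 0.5 0 0 .012 0; 0.5 0 0 .005 0; 0.5 0 0 0 0; 0.0 0 0 0 0; 0.0 0 0 0 0; 0.0 0 0 0 0; 0.0 0 0 0 0; 0.0 0 0 0 0; 0.0 0 0 0 0' 40; python3 d.py .661 .049 .005 96.6
```

```text
t: 21.42
ee_pos: [0.6635, 0.0498, 0.0104]
tool_rot: [0.665, 0.747, 0.001, 0.001]
wrist_force: [-1.0, 0.6, 6.4]
opening: 0.236
grip_force: 39.4
pos [0.6635 0.0498 0.0104] th 96.6 zax [ 0.003  0.    -1.   ] q [ 0.25  0.72 -0.56  1.47  0.41  1.07 -0.28] F [-1.   0.6  6.4]
tool delta [-0.0005 -0.0026  0.0054] turn -0.000
```

```bash
python3 -m creep '0.0 0 0 -.02 0; 0.0 0 0 -.03 0; 0.0 0 0 -.035 0; 0.0 0 0 -.035 0; 0.0 0 0 0 0'; python3 d.py .5337 -.3159 .12 96.6
```

```text
t: 21.83
ee_pos: [0.6661, 0.0508, 0.1375]
tool_rot: [0.665, 0.747, 0.005, 0.004]
wrist_force: [2.0, 0.8, 1.0]
opening: 0.238
grip_force: 39.2
pos [0.6661 0.0508 0.1375] th 96.6 zax [ 0.012  0.002 -1.   ] q [ 0.27  0.6  -0.61  1.36  0.34  1.28 -0.23] F [2.  0.8 1. ]
tool delta [-0.3491 -0.1738  0.0153] turn -0.000
```

```bash
python3 -m creep '0.0 -.0317 -.0158 0 0; 0.0 -.0317 -.0158 0 0; 0.0 -.0317 -.0158 0 0; 0.0 -.0317 -.0158 0 0; 0.0 -.0317 -.0158 0 0; 0.0 -.0317 -.0158 0 0; 0.0 -.0317 -.0158 0 0; 0.0 -.0317 -.0158 0 0; 0.0 -.0317 -.0158 0 0; 0.0 -.0317 -.0158 0 0; 0.0 -.0317 -.0158 0 0; 0.0 0 0 0 0' && python3 -m creep '0.0 0 0 .02 0; 0.0 0 0 .02 0; 0.0 0 0 .02 0; 0.0 0 0 .02 0; 0.0 0 0 0 0; 0.0 0 0 0 0'; python3 d.py .5337 -.3159 .0145 96.6
```

```text
t: 22.83
ee_pos: [0.525, -0.3269, 0.1281]
tool_rot: [0.67, 0.743, -0.003, 0.001]
wrist_force: [-1.5, -1.4, -1.5]
opening: 0.236
grip_force: 39.3
t: 23.33
ee_pos: [0.5291, -0.3162, 0.0478]
tool_rot: [0.665, 0.747, -0.0, -0.001]
wrist_force: [-0.6, -0.4, 0.2]
opening: 0.235
grip_force: 39.3
pos [ 0.5291 -0.3162  0.0478] th 96.6 zax [-0.002  0.001 -1.   ] q [ 0.86  0.57 -0.51  1.59  0.31  1.06  0.38] F [-0.6 -0.4  0.2]
tool delta [-0.0003  0.0047  0.0333] turn 0.000
```

```bash
python3 -m creep '0.0 0 .0045 .015 0; 0.0 0 0 .010 0; 0.0 0 0 .005 0; 0.0 0 0 .003 0; 0.0 0 0 0 0; 0.0 0 0 0 0; 0.0 0 0 0 0'; python3 d.py .5337 -.3159 .0138 96.6
```

```text
t: 23.92
ee_pos: [0.5344, -0.3165, 0.0159]
tool_rot: [0.665, 0.747, 0.0, 0.0]
wrist_force: [0.5, -0.1, 0.8]
opening: 0.235
grip_force: 39.3
pos [ 0.5344 -0.3165  0.0159] th 96.6 zax [ 0.001 -0.    -1.   ] q [ 0.85  0.61 -0.5   1.6   0.33  1.01  0.36] F [ 0.5 -0.1  0.8]
tool delta [ 0.0007 -0.0006  0.0021] turn -0.000
```

```bash
python3 -m creep '0.0 0 0 .001 0; 0.0 0 0 .001 0; 0.0 0 0 0 0; 0.0 0 0 0 0; 0.36 0 0 0 0; 0.36 0 0 0 0; 0.36 0 0 0 0; 0.36 0 0 -.01 0; 0.36 0 0 -.03 0; 0.36 0 0 -.03 0; 0.7 0 0 -.04 0; 0.7 0 0 0 0'; python3 d.py .666 -.049 .12 96.6
```

```text
t: 24.92
ee_pos: [0.5382, -0.3177, 0.1327]
tool_rot: [0.665, 0.747, 0.001, 0.006]
wrist_force: [1.7, -0.3, 2.3]
opening: 0.633
grip_force: 0.0
pos [ 0.5382 -0.3177  0.1327] th 96.6 zax [ 0.011 -0.006 -1.   ] q [ 0.87  0.49 -0.54  1.5   0.26  1.21  0.41] F [ 1.7 -0.3  2.3]
tool delta [0.2523 0.1577 0.0125] turn 0.000
```

```bash
python3 -m creep '0.7 .028 .0175 0 0; 0.7 .028 .0175 0 0; 0.7 .028 .0175 0 0; 0.7 .028 .0175 0 0; 0.7 .028 .0175 0 0; 0.7 .028 .0175 0 0; 0.7 .028 .0175 0 0; 0.7 .028 .0175 0 0; 0.7 .028 .0175 0 0; 0.7 0 0 .03 0; 0.7 0 0 .02 0; 0.7 0 0 0 0' ;  python3 d.py .666 -.049 .014 96.6
python3 - <<'E'
from h import *
b,_=camera('side'); f=lambda im,x,y:cv2.resize(im[y:y+130,x:x+130],(400,400),interpolation=cv2.INTER_CUBIC)
cv2.imwrite('pics/p7.png',np.hstack([f(b,320,135),f(b,325,270)]))
E
```

```text
t: 25.92
ee_pos: [0.6591, -0.0471, 0.0692]
tool_rot: [0.665, 0.747, -0.002, -0.003]
wrist_force: [-1.2, -0.1, -1.1]
opening: 0.699
grip_force: 0.0
pos [ 0.6591 -0.0471  0.0692] th 96.7 zax [-0.007  0.    -1.   ] q [ 0.4   0.65 -0.57  1.43  0.36  1.17 -0.1 ] F [-1.2 -0.1 -1.1]
tool delta [-0.0028  0.007   0.0551] turn 0.002
```

View pics/p7.png

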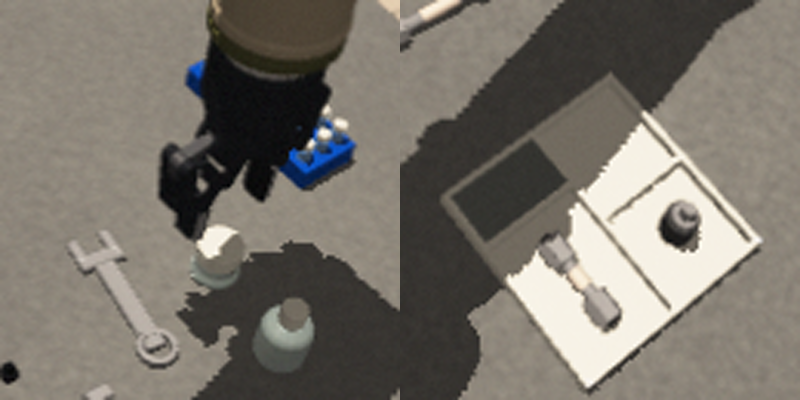

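The filter stands upright in its square (right crop (682,222)); the jar is under the gripper (left crop (217,252)). Gripping the jar.

```bash
python3 -m creep '0.7 -.002 .005 .025 0; 0.7 0 0 .018 0; 0.7 0 0 .010 0; 0.7 0 0 .003 0; 0.7 0 0 0 0; 0.0 0 0 0 0; 0.0 0 0 0 0; 0.0 0 0 0 0; 0.0 0 0 0 0; 0.0 0 0 0 0; 0.0 0 0 0 0' 50; python3 d.py .666 -.049 .012 96.6
```

```text
t: 26.88
ee_pos: [0.6681, -0.0493, 0.0195]
tool_rot: [0.665, 0.747, 0.001, 0.001]
wrist_force: [0.2, 0.0, 6.2]
opening: 0.406
grip_force: 50.2
pos [ 0.6681 -0.0493  0.0195] th 96.6 zax [ 0.003 -0.    -1.   ] q [ 0.39  0.71 -0.54  1.45  0.39  1.09 -0.12] F [0.2 0.  6.2]
tool delta [ 0.0005 -0.0021  0.0075] turn -0.000
```

Grip is a bit high, on the cap; regrip 8 mm lower.

```bash
python3 -m creep '0.7 0 0 0 0; 0.7 0 0 0 0; 0.7 0 -.002 0 0; 0.7 0 0 .004 0; 0.7 0 0 .004 0; 0.7 0 0 .001 0; 0.0 0 0 0 0; 0.0 0 0 0 0; 0.0 0 0 0 0; 0.0 0 0 0 0; 0.0 0 0 0 0; 0.0 0 0 0 0' 50; python3 d.py .666 -.049 .012 96.6
```

```text
t: 27.88
ee_pos: [0.6648, -0.0495, 0.0083]
tool_rot: [0.665, 0.747, 0.0, -0.0]
wrist_force: [0.1, 0.5, -0.7]
opening: 0.415
grip_force: 49.8
pos [ 0.6648 -0.0495  0.0083] th 96.6 zax [ 0.  0. -1.] q [ 0.39  0.72 -0.54  1.46  0.4   1.07 -0.12] F [ 0.1  0.5 -0.7]
tool delta [ 0.0004  0.0012 -0.0037] turn -0.000
```

```bash
python3 -m creep '0.6 0 0 0 0; 0.6 0 0 0 0; 0.6 0 .001 -.003 0; 0.6 0 0 -.003 0; 0.6 0 0 0 0; 0.6 0 0 0 0; 0.0 0 0 0 0; 0.0 0 0 0 0; 0.0 0 0 0 0; 0.0 0 0 0 0; 0.0 0 0 0 0' 50; python3 d.py .666 -.049 .013 96.6 && python3 -m creep '0.0 0 0 -.01 0; 0.0 0 0 -.03 0; 0.0 0 0 -.035 0; 0.0 0 0 -.035 0; 0.0 0 0 0 0'; python3 d.py .5259 -.2484 .12 96.6
```

```text
t: 28.8
ee_pos: [0.6661, -0.0494, 0.0147]
tool_rot: [0.665, 0.747, 0.0, 0.0]
wrist_force: [-1.0, 0.3, 3.8]
opening: 0.411
grip_force: 50.1
pos [ 0.6661 -0.0494  0.0147] th 96.6 zax [ 0.001  0.    -1.   ] q [ 0.39  0.71 -0.54  1.46  0.39  1.08 -0.12] F [-1.   0.3  3.8]
tool delta [ 0.0004 -0.0001  0.0017] turn -0.000
t: 29.22
ee_pos: [0.6695, -0.0487, 0.1331]
tool_rot: [0.665, 0.747, 0.004, 0.004]
wrist_force: [1.3, 0.3, 1.1]
opening: 0.41
grip_force: 50.0
pos [ 0.6695 -0.0487  0.1331] th 96.6 zax [ 0.011 -0.    -1.   ] q [ 0.41  0.6  -0.58  1.35  0.33  1.27 -0.07] F [1.3 0.3 1.1]
tool delta [-0.1818 -0.1657  0.0115] turn -0.000
```

```bash
python3 -m creep '0.0 -.026 -.0237 0 0; 0.0 -.026 -.0237 0 0; 0.0 -.026 -.0237 0 0; 0.0 -.026 -.0237 0 0; 0.0 -.026 -.0237 0 0; 0.0 -.026 -.0237 0 0; 0.0 -.026 -.0237 0 0; 0.0 0 0 0 0; 0.0 0 0 .025 0; 0.0 0 0 .025 0; 0.0 0 0 .02 0; 0.0 0 0 0 0'; python3 d.py .5259 -.2484 .019 96.6
python3 - <<'E'
from h import *
b,_=camera('side'); f=lambda im,x,y:cv2.resize(im[y:y+150,x:x+200],(800,600),interpolation=cv2.INTER_CUBIC)
cv2.imwrite('pics/p8.png',f(b,300,248))
E
```

```text
t: 30.22
ee_pos: [0.519, -0.2481, 0.0502]
tool_rot: [0.665, 0.747, -0.001, -0.003]
wrist_force: [-1.1, 0.3, -1.4]
opening: 0.41
grip_force: 50.1
pos [ 0.519  -0.2481  0.0502] th 96.6 zax [-0.006  0.003 -1.   ] q [ 0.81  0.5  -0.54  1.7   0.29  1.03  0.29] F [-1.1  0.3 -1.4]
tool delta [-0.0012  0.007   0.0312] turn -0.000
```

View pics/p8.png

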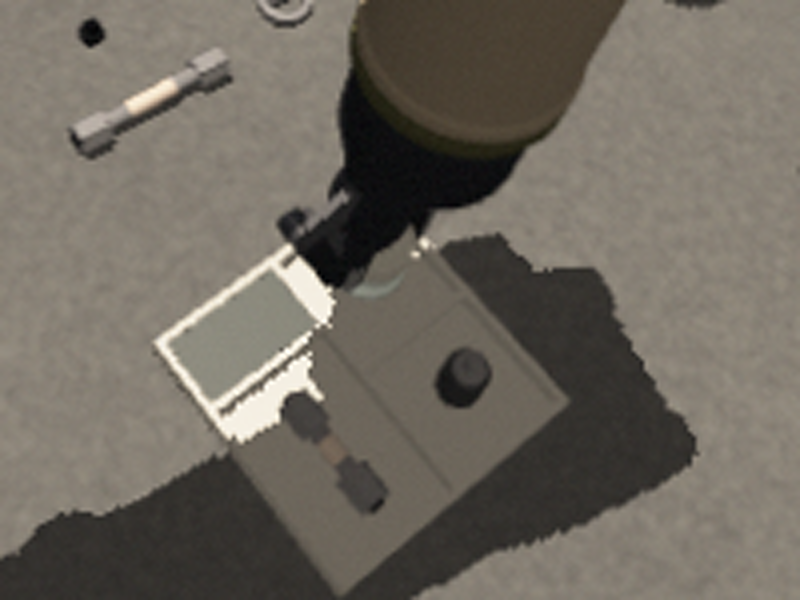

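The jar is in the gripper above the upper square (crop (380,285)). Lower it.

```bash
python3 -m creep '0.0 -.001 .0045 .012 0; 0.0 0 0 .008 0; 0.0 0 0 .005 0; 0.0 0 0 .002 0; 0.0 0 0 0 0; 0.0 0 0 0 0; 0.0 0 0 0 0'; python3 d.py .5259 -.2484 .018 96.6
```

```text
t: 30.85
ee_pos: [0.5268, -0.2498, 0.0278]
tool_rot: [0.665, 0.747, 0.0, 0.0]
wrist_force: [0.6, 0.2, -1.1]
opening: 0.416
grip_force: 50.1
pos [ 0.5268 -0.2498  0.0278] th 96.6 zax [ 0.001 -0.    -1.   ] q [ 0.8   0.53 -0.53  1.7   0.31  0.99  0.27] F [ 0.6  0.2 -1.1]
tool delta [ 0.0015 -0.0007  0.0098] turn -0.000
```

```bash
python3 -m creep '0.0 .001 0 .004 0; 0.0 0 0 .004 0; 0.0 0 0 .002 0; 0.0 0 0 0 0; 0.0 0 0 0 0'; python3 d.py .5259 -.2484 .018 96.6
```

```text
t: 31.27
ee_pos: [0.5263, -0.2486, 0.0176]
tool_rot: [0.665, 0.747, -0.0, -0.0]
wrist_force: [-2.3, 1.0, 4.9]
opening: 0.408
grip_force: 50.6
pos [ 0.5263 -0.2486  0.0176] th 96.6 zax [-0. -0. -1.] q [ 0.79  0.55 -0.53  1.71  0.32  0.97  0.26] F [-2.3  1.   4.9]
tool delta [ 0.0003 -0.0004 -0.0004] turn -0.000
```

Contact with the floor (+5 N). Release and rise.

```bash
python3 -m creep '0.5 0 0 0 0; 0.55 0 0 0 0; 0.55 0 0 0 0; 0.55 0 0 -.01 0; 0.55 0 0 -.03 0; 0.55 0 0 -.04 0; 0.55 0 0 -.04 0; 0.55 -.03 0 -.03 0; 0.55 -.04 0 -.02 0; 0.55 -.04 0 -.02 0; 0.55 -.04 0 0 0; 0.55 -.04 0 0 0'; python3 -m creep '0.55 -.03 .02 0 0; 0.55 -.03 .02 0 0; 0.55 -.03 .02 0 0; 0.55 -.03 .02 0 0; 0.55 0 0 0 0; 0.55 0 0 0 0'
python3 - <<'E'
from h import *
b,d=camera('side'); cv2.imwrite('pics/end.png',b); camera('top')
v,u=np.nonzero(d>0); c,r=rays('side',np.c_[u,v]); P=c+r*d[v,u][:,None]
for k,(x,y,h) in {'jar':(.526,-.2485,.025),'filter':(.534,-.316,.02),'pump':(.574,.271,.02)}.items():
    m=(np.hypot(P[:,0]-x,P[:,1]-y)<.03)&(P[:,2]>h); print(k,m.sum(),P[m].mean(0).round(3),'top',np.percentile(P[m][:,2],95).round(4))
f=lambda x,y:cv2.resize(b[y:y+130,x:x+130],(400,400),interpolation=cv2.INTER_CUBIC)
cv2.imwrite('pics/end.png',np.hstack([f(230,90),f(325,270)]))
E
```

```text
t: 32.27
ee_pos: [0.5481, -0.4336, 0.2073]
tool_rot: [0.665, 0.747, 0.0, 0.002]
wrist_force: [1.6, -1.1, -0.4]
opening: 0.549
grip_force: 0.0
t: 32.77
ee_pos: [0.6343, -0.5331, 0.2005]
tool_rot: [0.665, 0.747, 0.001, -0.002]
wrist_force: [0.3, 0.7, 0.1]
opening: 0.548
grip_force: 0.0<stdin>:5: RuntimeWarning: Mean of empty slice.
  ret = um.true_divide(
Traceback (most recent call last):
IndexError: index -1 is out of bounds for axis 0 with size 0
```

View pics/end.png

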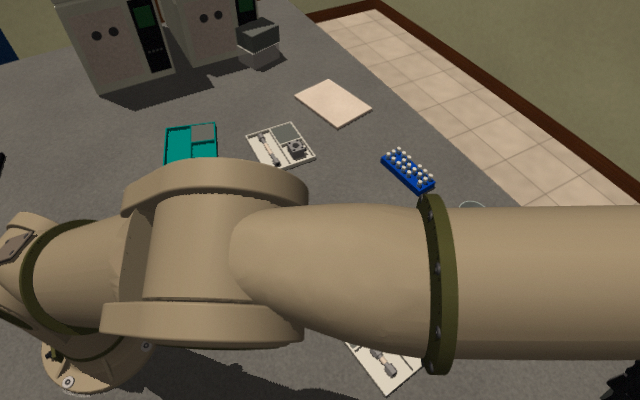

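The side view is blocked by the arm (tray_two is visible at (281,147) with both parts in place). Move the arm back towards its start and check by numbers.

```bash
python3 -m creep '0.55 -.002 -.04 0 0; 0.55 -.002 -.04 0 0; 0.55 -.002 -.04 0 0; 0.55 -.002 -.04 0 0; 0.55 -.002 -.04 0 0; 0.55 -.002 -.04 0 0; 0.55 -.002 -.04 0 0; 0.55 -.002 -.04 0 0; 0.55 -.002 -.04 0 0; 0.55 -.002 -.04 0 0; 0.55 -.002 -.04 0 0; 0.55 0 0 0 0'
cat > chk.py <<'E'
from h import *
T={'jar':(.526,-.2485,.025),'filter':(.534,-.316,.02),'pump':(.574,.271,.02),'short':(.4615,-.31,.01),'long':(.507,.312,.01),'mid':(.482,-.108,.008),'bottle':(.665,-.137,.045)}
for n in('side','top'):
    b,d=camera(n); v,u=np.nonzero(d>0); c,r=rays(n,np.c_[u,v]); P=c+r*d[v,u][:,None]
    for k,(x,y,h) in T.items():
        R=.032 if k not in('long','mid') else .05
        if k in('long','short'): m=(abs(P[:,0]-x)<.022)&(abs(P[:,1]-y)<.07*(1 if k=='long' else .55))&(P[:,2]>h)
        else: m=(np.hypot(P[:,0]-x,P[:,1]-y)<R)&(P[:,2]>h)
        if m.sum()<4: print(n,k,'unseen'); continue
        Q=P[m]; rc=cv2.minAreaRect(np.float32(Q[:,:2]*1000)); print(n,k,m.sum(),'ctr',np.round(rc[0]),'size',np.round(rc[1]),round(rc[2]),'top %.4f'%np.percentile(Q[:,2],95))
E
python3 chk.py
```

```text
t: 33.87
ee_pos: [0.1867, -0.6075, 0.2068]
tool_rot: [0.67, 0.742, -0.004, -0.001]
wrist_force: [-1.8, -1.3, -0.8]
opening: 0.549
grip_force: 0.0
side jar 308 ctr [ 527. -248.] size [36. 36.] 51 top 0.0411
side filter 116 ctr [ 534. -314.] size [21. 21.] 29 top 0.0460
side pump 196 ctr [577. 270.] size [45. 43.] 85 top 0.0358
side short 273 ctr [ 462. -311.] size [19. 64.] 6 top 0.0209
side long 166 ctr [510. 313.] size [137.  18.] 88 top 0.0204
side mid 260 ctr [479. -89.] size [97. 59.] 3 top 0.0176
side bottle 88 ctr [ 664. -135.] size [18. 19.] 61 top 0.0619
top jar 115 ctr [ 524. -247.] size [34. 34.] 85 top 0.0407
top filter 42 ctr [ 531. -311.] size [20. 14.] 43 top 0.0448
top pump 178 ctr [575. 270.] size [44. 44.] 88 top 0.0359
top short 92 ctr [ 468. -309.] size [30. 60.] 6 top 0.0210
top long 147 ctr [508. 313.] size [131.  17.] 88 top 0.0212
top mid 120 ctr [480. -88.] size [97. 58.] 2 top 0.0168
top bottle 38 ctr [ 662. -134.] size [18. 18.] 47 top 0.0632
```

All tops are about 3 mm above their bench heights, so every part rests on a tray floor, centred. The bottle has not moved, and the arm never touched the middle column. Handing in.

```bash
python3 -m creep '0.55 0 0 0 0; 0.55 0 0 0 0; 0.55 0 0 0 0'; python3 -c "
from workcell import *
print(close_job())"
```

```text
t: 34.22
ee_pos: [0.201, -0.6045, 0.2052]
tool_rot: [0.664, 0.748, 0.0, 0.001]
wrist_force: [-0.1, -0.6, -0.3]
opening: 0.545
grip_force: 0.0
the job is handed in; nothing more can be done
None
```

Both kits are made up and handed in at about 34 s: depth readings from both cameras show all five parts in their compartments on the tray floors, with the middle-length column and the small bottle left alone.

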